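Tip a cake carton onto its display spot and slide it home

TASK

A navy-blue cake carton has been left standing on end across the near edge of the white outline on the red display mat. Using the fingers only to push, never lifting or carrying it, push high on its window side so that it topples away and lands lying window up inside the white outline; once it lies still, push it along the mat, still flat, until its leading end rests squarely against the clear front stop between its two neighbours. Leave all the other goods where they are.

Things in the scene. Friction and masses are not known exactly. Their poses are not given: they have to be found in the camera images.
- lane: White rectangle painted on the red mat, fixed; place and heading vary. Inner size 190 mm (x) by 150 mm (y), lines 8 mm wide. Origin at its centre on the surface, x from the standing carton towards the stop, z up. The carton stands at about x = -95 mm, y = 0, its far face 20 to 30 mm inside the near line, so toppling it along x lands it inside.
- stop (a point): Middle of the foot of the clear front stop's near face, fixed to the lane at its x = +150 mm: an upright clear strip 45 mm high, 6 mm thick and 400 mm long along the lane's y.
- carton: Navy-blue rigid cake carton standing freely, 50 mm deep (its x), 85 mm wide (y), 140 mm tall (z), 0.18 to 0.35 kg. Origin at the centre of its underside; x points away from the face with the cream window (two brown cake rolls, gold strip), within 0.12 rad of the lane's x; z is up while it stands.
- window (a point): Centre of the carton's window face, 70 mm above the underside. Pushed level on this side near its top, the carton tips about its far bottom edge with under 2 N and falls by itself once tilted about 20 degrees; pushed low it slides. Lying window up it is 50 mm high, its x points down, its top end leads; sliding it takes under 5 N.
- foot_left (a point): Corner of the carton: far (non-window) face, +y side, at the underside.
- foot_right (a point): Corner of the carton: far (non-window) face, -y side, at the underside.
- top_left (a point): Corner of the carton: far (non-window) face, +y side, at the top end (140 mm above the underside).
- top_right (a point): Corner of the carton: far (non-window) face, -y side, at the top end.
- left_box: Neighbour, loose: a green carton of the same size already lying window up, 140 mm along the lane by 85 mm wide by 50 mm high, its end at the stop; origin at the centre of its underside, at y = +135 mm in the lane. Not to be moved.
- right_box: Neighbour, loose: a beige carton lying likewise at y = -135 mm in the lane. Not to be moved.
- yoghurt_red: White and red yoghurt cup, 74 mm diameter, 67 mm high, loose, beside the lane; origin under its centre. Not to be moved.
- yoghurt_blue: White and blue yoghurt cup of the same size, loose, beside the lane. Not to be moved.
- pudding: Jar of pudding with an orange cap, 60 mm diameter, 85 mm high, loose, beside the lane; origin under its centre. Not to be moved.
- cream_cake: Cream cake on a black disc, 90 mm diameter, 67 mm high with a cherry on top, loose, beside the lane; origin under its centre. Not to be moved.
There are look-alikes about, which are no part of the job. What is shaped like the carton but orange or turquoise is not meant.

How it is judged:
By the outcome, as a careful person would: the job done as asked, in the order asked, and still so for the second after the job is handed in, with the robot touching nothing.
It also fails if it takes over 48 s, if anything falls off the work surface, if the arm or the gripper's body presses on something with over 40 N, if the wrist force passes 120 N, or if a joint passes its speed limit or range.

ROBOT

A 7-joint arm with a two-finger parallel gripper is mounted at the origin on the work surface. World frame = base frame: x ahead of the robot, y to its left, z up, the work surface at z = 0. Lengths are in m, angles in rad, forces in N, time in s.
With the tool pointing down it reaches from about 0.425 to 0.95 m from the base axis. Payload 4.7 kg.
Tool frame: the origin (TCP) lies at the centre of the arm's flange, where the gripper is bolted on; the fingertips stand 173 mm ahead of it and the grasp point (between the pads) lies 155 mm ahead of it; z points along the fingers, y is the line along which they close (so a half turn about z gives the same grasp; the last joint's range is limited). The gripper opens to 85 mm and grips with 20 to 120 N. Pads are 22 mm wide; open, the fingers measure 114 mm over their backs; the gripper's body (76 mm by 85 mm) begins 54 mm behind the grasp point. The pads swing forward as they close: fully open they stand 13 mm farther back than shut.
Start: joints at [1.237, 0.469, -0.049, 1.532, 0.024, 1.141, -0.082], TCP at [0.203, -0.644, 0.405] pointing down, gripper open.
Joint ranges: [-2.59, 2.59], [-0.33, 1.99], [-1.39, 1.29], [0.1, 2.45], [-1.04, 4.18], [0.21, 1.99], [-2.66, 2.66]. Speed limits (rad/s): [2.57, 2.57, 3.14, 3.14, 3.14, 3.14, 3.14].

INTERFACE

Orientations are given as a rotation vector (axis times angle).
In Python, from workcell import bot gives the robot as it stands.
- The arm moves only by the tool play_rows, never from a script. Its arguments are lists of equal length, an entry for each row: "delta_pos": the shift along the tool's x, y, z in units of 0.8 m (1.0 is 0.8 m), a list of three; "angular": the turn, a rotation vector about the tool's x, y, z in units of pi/2 rad (1.0 is pi/2 rad), a list of three. A call has 1 to 12 rows; each row is the pose to reach, as a shift and turn from the pose commanded when the call began, along the tool's axes at that moment; what a row does not reach only later rows make up. A row lasts 1/8 s, in which the tool goes at most 62.5 mm and 10.7 degrees, less where a joint would pass 70% of its speed; a pose out of reach is approached as far as the arm can. A call with a number of a shift or a turn outside -1 to 1 is refused whole. A call with a gripper value outside its range is refused whole. "jaw" is the gripper command: -1 is fully open, 1 is shut, values between are in proportion, set as the call begins (left out, the last holds). The fingers move at their own pace and stop on an object; "grip_force" is the grip in N (left out, the last holds). Time passes only in rows, so rows that repeat a pose let the fingers close. It gives the time, the measured TCP pose, the force, the opening and the grip force at its end, in the units of the state.
- bot.get_state(): the state, without advancing time (a new reading comes with each control period).
- bot.camera(name): name is "scene" or "top" or "wrist"; returns (picture, depth): 400x640x3 uint8, red, green, blue; 400x640 float32, m along the optical axis (not along the pixel's ray), 0 where there is no reading.
- bot.get_calibration(name): a dict with "fx", "fy", "cx", "cy" (pixels), "camera_from_world" (4x4, takes a point from world to camera coordinates). Camera axes: x right, y up, looking along -z (the intrinsics and any distortion apply to the point x, -y, -z); pixel columns grow to the right and rows downward; lengths in m; the calibration is good to about 2 mm. A picture is of the moment at which its call begins: read the wrist's pose just before it. get_calibration takes no time and is no camera call; for the wrist camera it gives the pose at the moment of the call.
- bot.job_done(): hands the job in; it is judged then, once.
The state is a dict: "clock": time; "joint_positions": joint angles; "qd": joint speeds; "tau": joint torques, N m; "tool_pos": TCP position; "ee_rot": TCP orientation; "wrist_force": force on the tool from outside, world axes, zero at the start; "ft_torque": the same for the moment, N m; "grip_width": finger opening in m; "gripper_force": force on a finger pad.
Only numpy, scipy, OpenCV 4.12 (cv2) and the standard library are available. Lean on these libraries where they do the work, as an engineer would, in place of code of your own. Each camera call takes 0.05 s, during which the arm holds its last target. There are 200 camera calls.

## Working session

There is one attempt and no reset: what is moved stays moved. The work goes in short steps, Python scripts to look and compute and a tool call to move; the robot and the scene stay as the last step left them, time stands still between calls to the robot, and variables do not carry over. Pictures are saved under pics/ and viewed, at most 10 in all, crops included, and the job is handed in when it is done.

Besides the shell and the picture viewer there is one more tool, called as a command line: name --argument value ..., lists and objects as JSON in quotes. play_rows: Moves the arm, as the interface text tells. Shifts and turns lie within -1 to 1; 1 stands for 0.8 m of shift or pi/2 rad of turn. Its arguments: {"type":"object","properties":{"delta_pos":{"type":"array"},"angular":{"type":"array"},"jaw":{"type":"number"},"grip_force":{"type":"number"}},"required":["delta_pos","angular"]}

```bash
mkdir -p pics; ls; python3 - <<'E'
from workcell import bot
import cv2,numpy as np,pickle
s=bot.get_state();print({k:np.round(v,3) for k,v in s.items()})
d={}
for n in("scene","top"):
    im,dep=bot.camera(n);c=bot.get_calibration(n);d[n]=(im,dep,c)
    cv2.imwrite(f"pics/{n}0.png",im[...,::-1]);print(n,{k:np.round(v,3) for k,v in c.items()})
pickle.dump(d,open("d0.pkl","wb"))
E
```

```text
pics
{'clock': np.float64(0.0), 'joint_positions': array([ 1.237,  0.469, -0.049,  1.534,  0.024,  1.141, -0.082]), 'qd': array([-0.   , -0.001, -0.   , -0.001,  0.001, -0.001, -0.001]), 'tau': array([-0.0000e+00, -5.1031e+01, -4.7000e-02, -2.3771e+01,  1.1000e-02,
        8.0000e-03,  0.0000e+00]), 'tool_pos': array([ 0.203, -0.644,  0.404]), 'ee_rot': array([-3.103e+00, -4.770e-01,  1.000e-03]), 'wrist_force': array([-0.389,  0.771, -0.641]), 'ft_torque': array([ 0.067, -0.006,  0.044]), 'gripper_force': np.float64(0.0), 'grip_width': np.float64(0.086)}
scene {'fx': np.float64(390.292), 'fy': np.float64(390.292), 'cx': np.float64(312.564), 'cy': np.float64(199.81), 'camera_from_world': array([[-0.603,  0.798,  0.004,  0.341],
       [-0.623, -0.473,  0.623,  0.309],
       [ 0.499,  0.373,  0.782, -1.401],
       [ 0.   ,  0.   ,  0.   ,  1.   ]])}
top {'fx': np.float64(478.323), 'fy': np.float64(478.323), 'cx': np.float64(322.605), 'cy': np.float64(203.52), 'camera_from_world': array([[ 2.40e-02, -1.00e+00,  1.00e-03,  8.00e-03],
       [ 9.86e-01,  2.40e-02,  1.66e-01, -6.03e-01],
       [-1.66e-01, -3.00e-03,  9.86e-01, -1.30e+00],
       [ 0.00e+00,  0.00e+00,  0.00e+00,  1.00e+00]])}
```

View pics/top0.png

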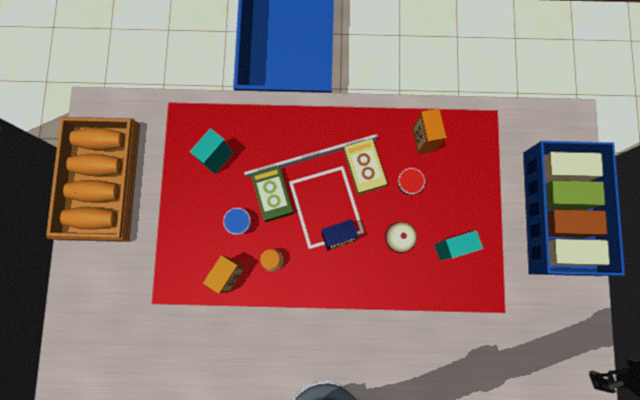

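View pics/scene0.png

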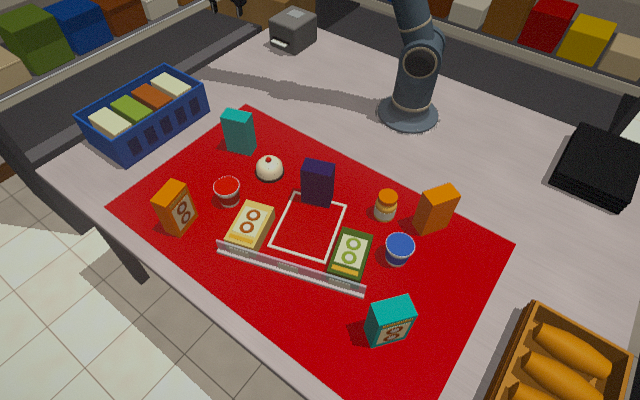

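The top view shows five carton-shaped candidates:
- Navy at (340,234)
- Orange at (223,274) and (430,130)
- Turquoise at (211,150) and (460,245)

Only the navy one matches: it is the right colour and stands across the near line of the outline. The stop runs from (247,173) to (377,137), and the green and beige neighbours are at (271,193) and (365,165). I'll confirm it in a crop and measure.

```bash
cat > h.py <<'E'
import numpy as np,cv2
def ray(c,px,z):
    px=np.atleast_2d(px).astype(float);M=c["camera_from_world"];R=M[:3,:3];o=-R.T@M[:3,3]
    d=np.c_[(px[:,0]-c["cx"])/c["fx"],-(px[:,1]-c["cy"])/c["fy"],-np.ones(len(px))]@R
    return o+d*((z-o[2])/d[:,2])[:,None]
def cloud(c,dep,mask):
    v,u=np.nonzero(mask&(dep>0));D=dep[v,u];M=c["camera_from_world"]
    p=np.c_[(u-c["cx"])/c["fx"]*D,-(v-c["cy"])/c["fy"]*D,-D]
    return (p-M[:3,3])@M[:3,:3]
def rect(p):
    return cv2.minAreaRect(p[:,:2].astype(np.float32)*1000)
def navy(im):
    h=cv2.cvtColor(im,cv2.COLOR_RGB2HSV);return (h[...,0]>108)&(h[...,0]<140)&(h[...,1]>90)&(h[...,2]<130)
E
python3 - <<'E'
import pickle;from h import *
d=pickle.load(open("d0.pkl","rb"));im,dep,c=d["top"]
cv2.imwrite("pics/crop0.png",cv2.resize(im[110:300,220:430,::-1],None,fx=3.5,fy=3,interpolation=cv2.INTER_CUBIC)[:, :735])
roi=np.zeros(im.shape[:2],bool);roi[150:265,285:375]=1
w=(im.min(2)>140)&roi
n,l,st,ce=cv2.connectedComponentsWithStats(w.astype(np.uint8))
for i in range(1,n):
  if st[i,4]>20: print(i,st[i],rect(ray(c,np.argwhere(l==i)[:,::-1],0.0)))
roi2=np.zeros_like(roi);roi2[210:260,310:370]=1
P=cloud(c,dep,navy(im)&roi2);print(len(P),np.percentile(P[:,2],[1,20,50,80,99]))
T=P[P[:,2]>.13];print("top",rect(T),T.mean(0))
m=(navy(im)&roi2);print(np.argwhere(m).min(0),np.argwhere(m).max(0))
# neighbours / mat height
for nm,(u0,u1,v0,v1) in dict(green=(250,293,165,222),beige=(344,388,140,195)).items():
  r=np.zeros_like(roi);r[v0:v1,u0:u1]=1
  Q=cloud(c,dep,r);Q=Q[(Q[:,2]>.042)&(Q[:,2]<.058)];print(nm,rect(Q),np.median(Q[:,2]))
r=np.zeros_like(roi);r[180:215,315:345]=1;print("mat z",np.median(cloud(c,dep,r)[:,2]))
# scene camera
im,dep,c=d["scene"];r=np.zeros_like(roi);r[150:220,290:345]=1
P=cloud(c,dep,navy(im)&r);T=P[P[:,2]>.133];print("scene top",rect(T))
E
```

```text
1 [285 150  44  13  90] ((755.660888671875, 74.76408386230469), (7.165961742401123, 133.16976928710938), 17.85413360595703)
2 [350 150  25  34 325] ((727.395751953125, -101.38855743408203), (91.15283966064453, 69.52337646484375), 17.908296585083008)
3 [360 156   7   7  38] ((748.3058471679688, -94.2720718383789), (18.48809814453125, 17.878538131713867), 0.6385019421577454)
4 [290 167  70  81 510] ((602.513671875, 13.378250122070312), (206.13388061523438, 166.29307556152344), 18.023181915283203)
5 [365 170   7   6  34] ((707.443359375, -109.44841003417969), (15.192305564880371, 17.82386016845703), 1.3957520723342896)
588 [0.12959697 0.13855698 0.14059857 0.14278875 0.146246  ]
top ((511.4157409667969, -22.58606719970703), (48.305519104003906, 83.74050903320312), 20.56736183166504) [ 0.51117352 -0.02259364  0.14069745]
[220 322] [248 357]
green ((635.7146606445312, 171.3422393798828), (150.80169677734375, 85.17639923095703), 17.98795509338379) 0.05106320823013505
beige ((722.1947631835938, -93.66448974609375), (151.2743377685547, 85.96324920654297), 18.734586715698242) 0.05124180793839611
mat z 0.00172119399745686
scene top ((513.1177978515625, -24.18402099609375), (47.1457633972168, 82.98197937011719), 19.367591857910156)
```

View pics/crop0.png

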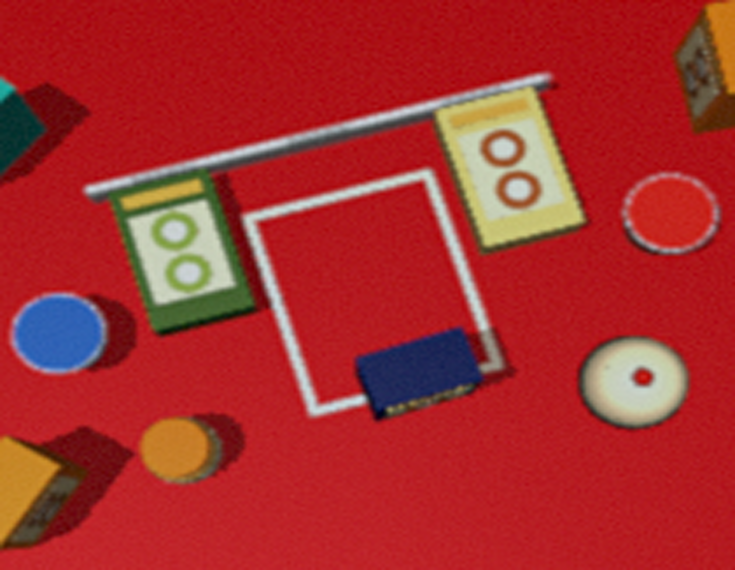

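Confirmed: the navy carton's window faces the robot, and its lane is clear. I'll work out the approach to a point behind it.

```bash
cat >> h.py <<'E'
from scipy.spatial.transform import Rotation as Ro
def tgt(s,pts,yaw):
    """tool-frame commands (round units) for world points, tool down, tool x at yaw"""
    R=Ro.from_rotvec(s["ee_rot"]);y=np.deg2rad(yaw)
    T=Ro.from_matrix(np.c_[[np.cos(y),np.sin(y),0],[np.sin(y),-np.cos(y),0],[0,0,-1]])
    print("ang",np.round((R.inv()*T).as_rotvec()/(np.pi/2),4))
    for p in pts: print("pos",np.round(R.inv().apply(np.array(p)-s["tool_pos"])/.8,4))
E
python3 - <<'E'
from workcell import bot;from h import *
s=bot.get_state()
tgt(s,[(.47,-.25,.40),(.453,-.045,.40),(.453,-.045,.283)],20)
E
```

```text
ang [-0.0011 -0.     -0.0281]
pos [ 0.4666 -0.369   0.0053]
pos [ 0.5233 -0.6198  0.0058]
pos [ 0.5233 -0.6196  0.152 ]
```

play_rows --delta_pos '[[0.467,-0.369,0.005],[0.467,-0.369,0.005],[0.467,-0.369,0.005],[0.467,-0.369,0.005],[0.467,-0.369,0.005],[0.467,-0.369,0.005],[0.467,-0.369,0.005],[0.467,-0.369,0.005],[0.467,-0.369,0.005],[0.467,-0.369,0.005],[0.467,-0.369,0.005],[0.467,-0.369,0.005]]' --angular '[[0,0,-0.028],[0,0,-0.028],[0,0,-0.028],[0,0,-0.028],[0,0,-0.028],[0,0,-0.028],[0,0,-0.028],[0,0,-0.028],[0,0,-0.028],[0,0,-0.028],[0,0,-0.028],[0,0,-0.028]]' --jaw 0.1

```text
clock: 1.6
tool_pos: [0.4698, -0.2512, 0.4006]
ee_rot: [3.094, 0.542, -0.0]
wrist_force: [-0.8, 0.3, 0.2]
grip_width: 0.0383
gripper_force: 0.0
```

```bash
python3 - <<'E'
from workcell import bot;from h import *
s=bot.get_state();print(s["grip_width"],s["tool_pos"],s["ee_rot"])
tgt(s,[(.453,-.045,.40),(.453,-.045,.283)],20)
E
```

```text
0.038267285434829636 [ 0.46978678 -0.25122956  0.40064938] [ 3.09433486e+00  5.41665567e-01 -4.47958704e-04]
ang [ 0.0001  0.0002 -0.0016]
pos [ 0.0678 -0.2496  0.0008]
pos [ 0.0679 -0.2496  0.147 ]
```

play_rows --delta_pos '[[0.068,-0.25,0.0],[0.068,-0.25,0.0],[0.068,-0.25,0.0],[0.068,-0.25,0.0],[0.068,-0.25,0.0],[0.068,-0.25,0.05],[0.068,-0.25,0.1],[0.068,-0.25,0.147],[0.068,-0.25,0.147],[0.068,-0.25,0.147]]' --angular '[[0,0,0],[0,0,0],[0,0,0],[0,0,0],[0,0,0],[0,0,0],[0,0,0],[0,0,0],[0,0,0],[0,0,0]]'

```text
clock: 2.85
tool_pos: [0.4539, -0.0446, 0.2841]
ee_rot: [3.094, 0.542, 0.003]
wrist_force: [0.8, 0.1, -0.0]
grip_width: 0.0383
gripper_force: 0.0
```

```bash
python3 - <<'E'
from workcell import bot;from h import *
s=bot.get_state();print(s["grip_width"],s["tool_pos"],s["ee_rot"],s["wrist_force"])
im,dep=bot.camera("scene");cv2.imwrite("pics/s1.png",cv2.resize(im[60:300,150:470,::-1],None,fx=2.4,fy=2.4))
c=bot.get_calibration("scene");r=np.zeros(im.shape[:2],bool);r[150:220,290:345]=1
P=cloud(c,dep,navy(im)&r);T=P[P[:,2]>.133];print("scene top",rect(T))
E
```

```text
0.03828025443724914 [ 0.45392689 -0.04463367  0.28409958] [3.09380131e+00 5.42030584e-01 2.52255306e-03] [ 0.75587624  0.11976798 -0.03360076]
scene top ((513.721435546875, -24.012123107910156), (49.36684036254883, 82.52188110351562), 20.010530471801758)
```

View pics/s1.png

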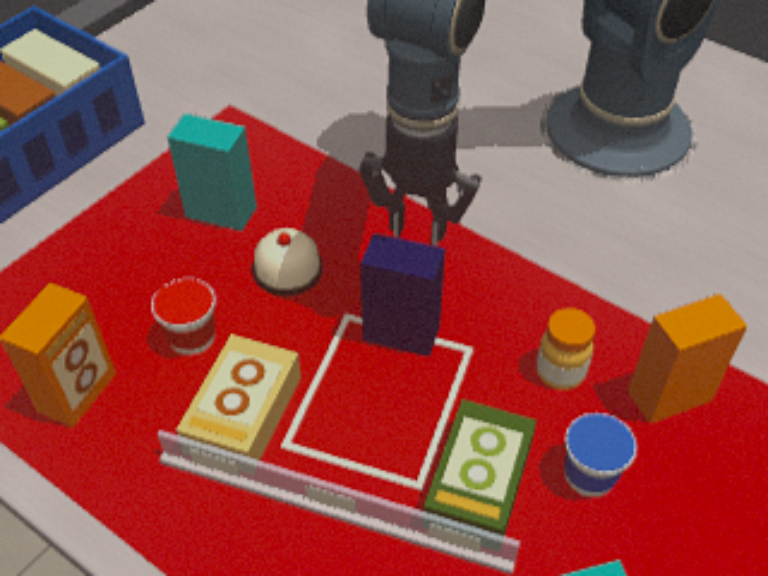

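The fingers are behind the window face near its top at about (415,235), and nothing else has been touched. I'll push slowly.

play_rows --delta_pos '[[0.012,0,0],[0.022,0,0],[0.03,0,0],[0.037,0,0],[0.044,0,0],[0.051,0,0],[0.058,0,0],[0.065,0,0],[0.072,0,0],[0.08,0,0],[0.088,0,0],[0.096,0,0]]' --angular '[[0,0,0],[0,0,0],[0,0,0],[0,0,0],[0,0,0],[0,0,0],[0,0,0],[0,0,0],[0,0,0],[0,0,0],[0,0,0],[0,0,0]]'

```text
clock: 4.4
tool_pos: [0.5258, -0.0172, 0.2831]
ee_rot: [3.094, 0.545, 0.0]
wrist_force: [-0.2, 0.7, -0.3]
grip_width: 0.0383
gripper_force: 0.0
```

```bash
python3 - <<'E'
from workcell import bot;from h import *
s=bot.get_state();print(s["tool_pos"],s["wrist_force"])
im,dep=bot.camera("scene");cv2.imwrite("pics/s2.png",cv2.resize(im[100:300,200:420,::-1],None,fx=2.5,fy=2.5))
E
```

```text
[ 0.52578965 -0.01720764  0.28308798] [-0.17935816  0.69117433 -0.28200563]
```

View pics/s2.png

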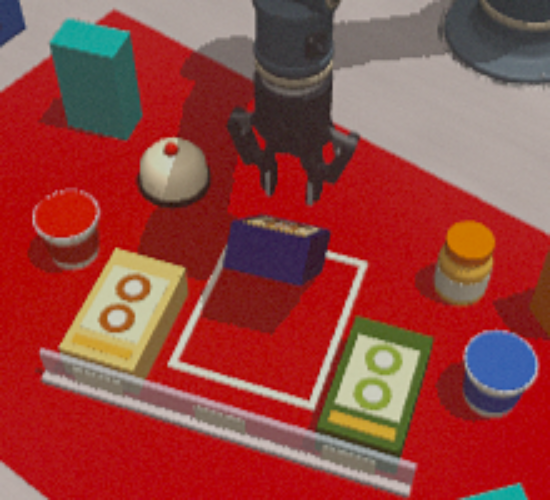

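The carton is in mid-fall at (278,250), with the window turning up. I'll back off at this height and let it settle.

play_rows --delta_pos '[[-0.03,0,0],[-0.06,0,0],[-0.085,0,0],[-0.085,0,0],[-0.085,0,0],[-0.085,0,0],[-0.085,0,0],[-0.085,0,0]]' --angular '[[0,0,0],[0,0,0],[0,0,0],[0,0,0],[0,0,0],[0,0,0],[0,0,0],[0,0,0]]'

```text
clock: 5.45
tool_pos: [0.4617, -0.0405, 0.283]
ee_rot: [-3.094, -0.546, -0.0]
wrist_force: [0.3, -0.3, 0.1]
grip_width: 0.0382
gripper_force: 0.0
```

```bash
python3 - <<'E'
from workcell import bot;from h import *
s=bot.get_state();print(s["tool_pos"],s["wrist_force"])
cc=np.array([.6025,.0134]);a=np.deg2rad(18);A=np.array([[np.cos(a),np.sin(a)],[-np.sin(a),np.cos(a)]])
for n in("scene","top"):
    im,dep=bot.camera(n);c=bot.get_calibration(n)
    if n=="scene":cv2.imwrite("pics/s3.png",cv2.resize(im[100:300,200:420,::-1],None,fx=2.5,fy=2.5))
    P=cloud(c,dep,np.ones(dep.shape,bool));q=(P[:,:2]-cc)@A.T
    k=(P[:,2]>.044)&(P[:,2]<.058)&(abs(q[:,1])<.075)&(q[:,0]>-.12)&(q[:,0]<.13)
    print(n,k.sum(),"z",np.median(P[k,2]),"lane-frame rect",rect(q[k]),np.percentile(q[k],[1,99],axis=0))
E
```

```text
[ 0.46166726 -0.04046934  0.28302509] [ 0.25229223 -0.25879002  0.08648198]
scene 1357 z 0.051699736777222734 lane-frame rect ((-1.2572860717773438, -4.928009033203125), (143.97947692871094, 85.68394470214844), 2.504096746444702) [[-0.07043063 -0.04658563]
 [ 0.06828814  0.03852391]]
top 1416 z 0.051247620193139 lane-frame rect ((-0.5009841918945312, -2.8181304931640625), (140.24400329589844, 85.35589599609375), 2.4615819454193115) [[-0.06852369 -0.04498152]
 [ 0.06768401  0.03974122]]
```

View pics/s3.png

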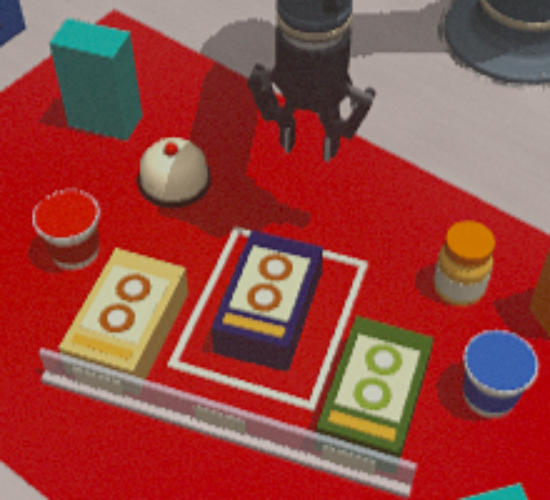

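The carton lies window up inside the outline, centred at about (268,300), turned 2.5° from the lane and 82 mm short of the stop. Next I'll lower the fingers behind it.

```bash
cat >> h.py <<'E'
cc=np.array([.6025,.0134]);a=np.deg2rad(18);A=np.array([[np.cos(a),np.sin(a)],[-np.sin(a),np.cos(a)]])
def W(x,y,z): return (*(cc+np.array([x,y])@A),z)
E
python3 - <<'E'
from workcell import bot;from h import *
s=bot.get_state()
tgt(s,[W(-.13,-.005,.283),W(-.13,-.005,.19)],18)
E
```

```text
ang [ 0.     -0.      0.0222]
pos [ 0.026  -0.0025  0.0001]
pos [ 0.026  -0.0025  0.1163]
```

play_rows --delta_pos '[[0.026,-0.0025,0],[0.026,-0.0025,0],[0.026,-0.0025,0.04],[0.026,-0.0025,0.08],[0.026,-0.0025,0.116],[0.026,-0.0025,0.116],[0.026,-0.0025,0.116]]' --angular '[[0,0,0.022],[0,0,0.022],[0,0,0.022],[0,0,0.022],[0,0,0.022],[0,0,0.022],[0,0,0.022]]'

```text
clock: 6.42
tool_pos: [0.4804, -0.0317, 0.1911]
ee_rot: [3.103, 0.492, 0.001]
wrist_force: [0.0, -0.3, 0.2]
grip_width: 0.0383
gripper_force: 0.0
```

```bash
python3 - <<'E'
from workcell import bot;from h import *
s=bot.get_state();print(s["tool_pos"],(s["tool_pos"][:2]-cc)@A.T,s["wrist_force"])
tgt(s,[W(-.08,-.005,.19),W(-.02,-.005,.19),W(-.005,-.005,.19)],18)
E
```

```text
[ 0.480443   -0.03170345  0.19108988] [-0.13002083 -0.00517824] [ 0.00645628 -0.32576325  0.20888019]
ang [ 0.0003 -0.0005  0.0002]
pos [ 0.0625 -0.0002  0.0014]
pos [ 0.1375 -0.0002  0.0015]
pos [ 0.1563 -0.0002  0.0015]
```

Now a slow push to about 15–20 mm short of the stop.

play_rows --delta_pos '[[0.025,0,0],[0.045,0,0],[0.055,0,0],[0.063,0,0],[0.071,0,0],[0.079,0,0],[0.087,0,0],[0.095,0,0],[0.103,0,0],[0.11,0,0],[0.117,0,0],[0.123,0,0]]' --angular '[[0,0,0],[0,0,0],[0,0,0],[0,0,0],[0,0,0],[0,0,0],[0,0,0],[0,0,0],[0,0,0],[0,0,0],[0,0,0],[0,0,0]]'

```text
clock: 7.92
tool_pos: [0.5742, -0.0011, 0.1903]
ee_rot: [3.103, 0.492, 0.0]
wrist_force: [-1.2, -0.5, -0.7]
grip_width: 0.0385
gripper_force: 0.7
```

```bash
cat > look.py <<'E'
from workcell import bot;from h import *
import sys
s=bot.get_state();print((s["tool_pos"][:2]-cc)@A.T,s["tool_pos"][2],s["wrist_force"])
for n in("scene","top"):
    im,dep=bot.camera(n);c=bot.get_calibration(n)
    if len(sys.argv)>1:cv2.imwrite(f"pics/{n}_{sys.argv[1]}.png",cv2.resize(im[100:300,200:420,::-1],None,fx=2.5,fy=2.5))
    P=cloud(c,dep,np.ones(dep.shape,bool));q=(P[:,:2]-cc)@A.T
    k=(P[:,2]>.046)&(P[:,2]<.058)&(abs(q[:,1])<.075)&(q[:,0]>s_ if 0 else q[:,0]>-.12)&(q[:,0]<.17)
    print(n,k.sum(),rect(q[k]),np.percentile(q[k],[1,99],axis=0))
    m=navy(im);P=cloud(c,dep,m);q=(P[:,:2]-cc)@A.T
    k=(P[:,2]>.046)&(P[:,2]<.056)&(abs(q[:,1])<.075)&(abs(q[:,0])<.17)
    if k.sum()>10: print(" navy",k.sum(),rect(q[k]))
E
python3 look.py
```

```text
[-0.03136375 -0.0050572 ] 0.19031091253869412 [-1.20601733 -0.49532794 -0.71131501]
scene 1551 ((55.82419204711914, -0.2334442138671875), (197.37832641601562, 149.29550170898438), 0.15622656047344208) [[-0.02304487 -0.04966582]
 [ 0.1531789   0.03579772]]
 navy 391 ((50.69476318359375, -6.862159729003906), (84.3241195678711, 137.53416442871094), 89.96995544433594)
top 584 ((104.03427124023438, -0.8865280151367188), (104.12257385253906, 148.68836975097656), 1.5983601808547974) [[ 0.05953467 -0.06081858]
 [ 0.15439359  0.06374465]]
 navy 146 ((85.38078308105469, -5.610408782958984), (82.38485717773438, 69.04551696777344), 89.85202026367188)
```

The carton is square with the lane now and has 29 mm to go. I'll push to near contact, then creep.

play_rows --delta_pos '[[0.006,0,0],[0.012,0,0],[0.018,0,0],[0.023,0,0],[0.027,0,0],[0.03,0,0],[0.032,0,0],[0.034,0,0],[0.0355,0,0]]' --angular '[[0,0,0],[0,0,0],[0,0,0],[0,0,0],[0,0,0],[0,0,0],[0,0,0],[0,0,0],[0,0,0]]'

```text
clock: 9.15
tool_pos: [0.601, 0.0076, 0.1904]
ee_rot: [3.103, 0.491, 0.0]
wrist_force: [-2.9, -1.6, 3.0]
grip_width: 0.0385
gripper_force: 1.5
```

play_rows --delta_pos '[[0.001,0,0],[0.0015,0,0]]' --angular '[[0,0,0],[0,0,0]]'

```text
clock: 9.4
tool_pos: [0.6015, 0.0078, 0.1902]
ee_rot: [3.103, 0.491, -0.003]
wrist_force: [-6.2, -0.5, 4.4]
grip_width: 0.0384
gripper_force: 2.8
```

```bash
python3 look.py a
```

```text
[-0.00266485 -0.00506333] 0.19019660004681044 [-6.17462233 -0.47846317  4.39464643]
scene 1632 ((70.03300476074219, 0.9236221313476562), (148.66249084472656, 170.71749877929688), 89.4866714477539) [[ 0.00498956 -0.05000948]
 [ 0.15313265  0.03521443]]
 navy 410 ((78.63727569580078, -7.323459625244141), (84.35094451904297, 138.02110290527344), 89.90819549560547)
top 485 ((100.08421325683594, -15.61334228515625), (138.3627471923828, 136.9796600341797), 12.612380981445312) [[ 0.09251512 -0.05841161]
 [ 0.15435679  0.05636946]]
 navy 136 ((119.4350814819336, -5.575225830078125), (56.60933303833008, 82.4668960571289), 1.06013023853302)
```

play_rows --delta_pos '[[0.001,0,0],[0.002,0,0],[0.002,0,0]]' --angular '[[0,0,0],[0,0,0],[0,0,0]]'

```text
clock: 9.88
tool_pos: [0.602, 0.0079, 0.19]
ee_rot: [3.102, 0.491, -0.008]
wrist_force: [-8.7, -2.7, 5.9]
grip_width: 0.0386
gripper_force: 4.3
```

The force is climbing with hardly any motion, so the carton is seated against the stop. I'll back off and rise.

play_rows --delta_pos '[[-0.005,0,0],[-0.02,0,0],[-0.05,0,0],[-0.09,0,0],[-0.13,0,0],[-0.13,0,0],[-0.13,0,-0.06],[-0.13,0,-0.12],[-0.13,0,-0.18],[-0.13,0,-0.18],[-0.13,0,-0.18]]' --angular '[[0,0,0],[0,0,0],[0,0,0],[0,0,0],[0,0,0],[0,0,0],[0,0,0],[0,0,0],[0,0,0],[0,0,0],[0,0,0]]'

```text
clock: 11.25
tool_pos: [0.5047, -0.0236, 0.3341]
ee_rot: [3.103, 0.492, 0.001]
wrist_force: [-0.0, 0.4, 0.5]
grip_width: 0.0383
gripper_force: 0.0
```

```bash
python3 look.py b
```

```text
[-0.10446515 -0.00499331] 0.3341087575671859 [-0.03809658  0.41796879  0.51752397]
scene 1593 ((81.59144592285156, 0.6725387573242188), (147.54046630859375, 147.2954864501953), 89.88420867919922) [[ 0.01020317 -0.04988588]
 [ 0.15331098  0.04718372]]
 navy 494 ((78.63147735595703, -6.967491149902344), (83.52429962158203, 137.34202575683594), 89.42720794677734)
top 1423 ((82.09513092041016, 2.9312744140625), (143.8829345703125, 146.1455841064453), 89.89469146728516) [[ 0.01095749 -0.0473915 ]
 [ 0.15234862  0.03714211]]
 navy 410 ((78.29652404785156, -5.745399475097656), (82.68595123291016, 138.6962432861328), 89.79042053222656)
```

View pics/scene_b.png

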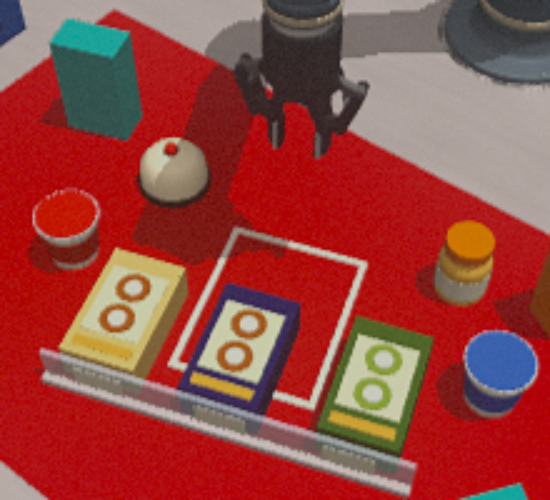

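The carton lies window up against the stop at (222,405), square to within about half a degree. It sits between the beige and green boxes, and the other goods have not moved.

```bash
python3 -c "
from workcell import bot
print(bot.job_done())"
```

```text
the job is handed in; nothing more can be done
None
```

The navy carton was toppled window up inside the white outline, then pushed flat and square against the front stop between its neighbours; nothing else was touched, and the job is handed in (about 11 s on the robot's clock).

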